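# Put repaired RF modules away in one parts drawer

### The arm

A 7-joint arm with a two-finger parallel gripper is mounted at the origin on the work surface. World frame = base frame: x ahead of the robot, y to its left, z up, the work surface at z = 0. Lengths are in m, angles in rad, forces in N, time in s.
With the tool pointing down it reaches from about 0.375 to 0.925 m from the base axis. Payload 3.1 kg.
Tool frame: the origin (TCP) lies at the very end of the fingers, on their centre line; the grasp point (between the pads) lies 19 mm behind it; z points along the fingers, x is the direction in which the jaws open and shut, and the axes are right-handed (so a half turn about z gives the same grasp; the last joint's range is limited). The gripper opens to 85 mm and grips with 20 to 120 N. Pads are 22 mm wide; open, the fingers measure 114 mm over their backs; the gripper's body (76 mm by 85 mm) begins 54 mm behind the grasp point. The pads swing forward as they close: fully open they stand 13 mm farther back than shut.
Start: joints at [1.039, 0.383, 0.044, 1.598, -0.018, 1.161, -0.05], TCP at [0.273, -0.59, 0.192] pointing down, gripper open.
Joint ranges: [-2.61, 2.61], [-0.41, 2.15], [-1.48, 1.57], [0, 2.5], [-1.57, 4.71], [0.05, 1.97], [-2.85, 2.85]. Speed limits (rad/s): [2.79, 2.79, 3.14, 3.14, 3.14, 3.14, 3.14].

### API

Orientations are given as a rotation vector (axis times angle).
In Python, from rig import env, gripper_to, solver, cams, sign_off, status gives the robot as it stands. Calls block until the motion is done:
- env.move_to(position, orientation): joint-space move of the TCP to a pose.
- env.servo_line(position, rotation=None, feed=0.15): straight line of the TCP; rotation=None keeps the orientation; feed is the mean speed in m/s.
- env.movej(angles): joint-space move.
- gripper_to(opening, effort=None): opening from 0.0 (shut) to 1.0 (fully open); effort is the grip in N (None keeps the last); returns when the fingers have stopped.
- env.wait(seconds).
- solver.inverse_kinematics(position, orientation): joint angles nearest the present ones, or None.
- cams.camera(name): name is "side" or "top"; returns the picture (384x512x3 uint8, blue, green, red); there is no depth.
- cams.get_calibration(name): a dict with "vertical_fov" (degrees; the focal length in pixels is half the picture's height over the tangent of half this angle, whatever the lens; pixels are square), "cx", "cy" (the principal point, pixels), "k1" (the pictures are not rectified: a ray, as slopes to the right and down, at radius r is drawn at 1 + k1 r^2 times it, then the intrinsics apply), "R" (3x3) and "t" (3): a world point X has camera coordinates R X + t. Camera axes: x right, y down, z forward; pixel columns grow to the right and rows downward; lengths in m; the calibration is good to about 2 mm. A picture is of the moment at which its call begins. get_calibration takes no time and is no camera call.
A pose or a line that the arm cannot do raises env.Unreachable and nothing moves.
- sign_off(): hands the job in, once; it reports no verdict.
Readings, each from a call of its own:
- status.get_time_s(): time.
- status.get_qpos(): joint angles.
- status.get_qvel(): joint speeds.
- status.get_tau(): joint torques, N m.
- status.get_tool_pos(): TCP position.
- status.get_orientation(): TCP orientation.
- status.get_wrist_force(): force on the tool from outside, world axes, zero at the start.
- status.get_wrist_torque(): the same for the moment, N m.
- status.get_grip_width(): opening from 0.0 (shut) to 1.0 (fully open).
Only numpy, scipy, OpenCV 4.12 (cv2) and the standard library are available. Lean on these libraries where they do the work, as an engineer would, in place of code of your own. Each camera call takes 0.05 s, during which the arm holds its last target. There are 200 camera calls.

### The job

Put the three tinplate modules from the bench away in the open parts drawer, in its large front compartment where a small one already stands: all four only fit together in one layer, each flat on the drawer's floor with its socket or heatsink up, so think how they go, and set them down rather than dropping them. When all are in, push the drawer fully shut without slamming it. Leave the other things on the bench where they are.

Things in the scene. Friction and masses are not known exactly. Their poses are not given: they have to be found in the camera images.
- tuner_center (a point): Middle of this module, half-way up (29 mm above its underside). A tinplate box 88 x 62 mm (its x and y axes) and 32 mm high, lower edges drawn in 1.5 mm; centred on its top, a square steel socket 22 x 22 mm, 26 mm high (58 mm in all), to lift it by. About 260 g. z is up; it starts right way up on the bench (z = 0).
- amplifier_center (a point): Middle of this module, half-way up (29 mm above its underside). A tinplate box 97 x 52 mm (its x and y axes) and 32 mm high, lower edges drawn in 1.5 mm; centred on its top, a black finned heatsink 44 mm (along x) by 20 mm (along y), with flat outer sides, 26 mm high (58 mm in all), to lift it by. About 340 g. z is up; it starts right way up on the bench (z = 0).
- filter_center (a point): Middle of this module, half-way up (29 mm above its underside). A tinplate box 52 x 34 mm (its x and y axes) and 32 mm high, lower edges drawn in 1.5 mm; centred on its top, a square steel socket 18 x 18 mm, 26 mm high (58 mm in all), to lift it by. About 130 g. z is up; it starts right way up on the bench (z = 0).
- oscillator_center (a point): Middle of this module, half-way up (29 mm above its underside). A tinplate box 34 x 32 mm (its x and y axes) and 32 mm high, lower edges drawn in 1.5 mm; centred on its top, a square steel socket 16 x 16 mm, 26 mm high (58 mm in all), to lift it by. About 90 g. z is up; starts flat in the drawer, in the inner corner (+x, +y of drawer_floor), up to 5 mm off the walls, x nearly along the drawer.
- drawer_floor (a point): Middle of the floor of the drawer's front compartment (upper face, 88 mm above the bench); moves with the drawer. x points into the cabinet (the way it shuts), y across, z up. Compartment 147 (x) x 105 (y) mm inside; side walls and inner cross wall 3 mm thick, rising 32 mm above this floor, front panel 38 mm. The narrow compartment behind the cross wall is not used. Pieces must lie in one layer.
- drawer_pull (a point): Middle of the flat outer face of the drawer's pull, a block 54 mm wide and 20 mm high standing 14 mm out from the front panel (4 mm thick), 25 mm above the drawer floor, 113 mm above the bench. Same axes as drawer_floor. Push here along x to shut the drawer; it slides with some 2.5 N of friction and stays where left.
- drawer (a joint): How far the drawer is open, m: 0 fully shut, about 0.19 at the start, stop at 0.20. It is the upper drawer nearer the robot in a teal cabinet of 2 x 2 drawers, 250 mm wide, 240 deep, 157 high. At the start the cabinet's face is about 38 mm behind the compartment's cross wall; with the drawer shut it is 18 mm behind the pull's outer face.
- tin: Bystander, leave alone: a round aluminium tin 60 mm across and 26 mm high. Origin at its underside, or on its axis if it lies.
- flux_a: Bystander, leave alone: a white flux bottle 48 mm across and 105 mm high. Origin at its underside, or on its axis if it lies.
- flux_b: Bystander, leave alone: a white flux bottle 40 mm across and 90 mm high. Origin at its underside, or on its axis if it lies.
- reel: Bystander, leave alone: a reel of solder lying flat, 60 mm across and 42 mm high. Origin at its underside, or on its axis if it lies.
- brush: Bystander, leave alone: a brush 170 mm long lying flat. Origin at its underside, or on its axis if it lies.
- driver: Bystander, leave alone: a screwdriver 170 mm long lying flat. Origin at its underside, or on its axis if it lies.
- board: Bystander, leave alone: a small green circuit board, 60 x 45 mm, 19 mm high with its parts. Origin at its underside, or on its axis if it lies.
Not all that is in view belongs to the job. What is shaped like the part that bears tuner_center but green is not meant.

How it is judged:
By the outcome, as a careful person would: the job done as asked, in the order asked, and still so for the second after the job is handed in, with the robot touching nothing.
It also fails if it takes over 72 s, if anything falls off the work surface, if the arm or the gripper's body presses on something with over 40 N, if the wrist force passes 120 N, or if a joint passes its speed limit or range.

## Working session

There is one attempt and no reset: what is moved stays moved. The work goes in short steps, each a Python script; the robot and the scene stay as the last script left them, time stands still between calls to the robot, and variables do not carry over. Pictures are saved under pics/ and viewed, about 8 in all and at most 12, crops included, and the job is handed in when it is done.

```bash
ls; mkdir -p pics; python3 - <<'E'
from rig import env, gripper_to, solver, cams, sign_off, status
import cv2,numpy as np
for n in("side","top"):
    cv2.imwrite(f"pics/{n}0.png",cv2.resize(cams.camera(n),(800,600),interpolation=cv2.INTER_CUBIC) )
    cv2.imwrite(f"pics/{n}0raw.png",cams.camera(n))
    print(n,cams.get_calibration(n))
print(status.get_time_s(),status.get_orientation())
E
```

```text
pics
side {'vertical_fov': 55.281071270367924, 'cx': 245.58994303618894, 'cy': 189.8491598266773, 'k1': 0.003164034754996314, 'R': array([[-0.99518225, -0.09671118, -0.01610065],
       [-0.04710565,  0.61568121, -0.78658611],
       [ 0.08598454, -0.7820381 , -0.61727066]]), 't': array([0.60414532, 0.10355099, 1.22263445])}
top {'vertical_fov': 49.81830397870464, 'cx': 254.10714996085423, 'cy': 188.83244365685084, 'k1': -0.03910042022518985, 'R': array([[ 4.69085262e-02, -9.98899069e-01, -4.89730208e-04],
       [-9.76490891e-01, -4.57529591e-02, -2.10647114e-01],
       [ 2.10392800e-01,  1.03593628e-02, -9.77562046e-01]]), 't': array([-0.02571652,  0.61122768,  1.08906411])}
0.2 [-2.64676383e+00  1.69089541e+00  2.22763148e-03]
```

View pics/side0.png

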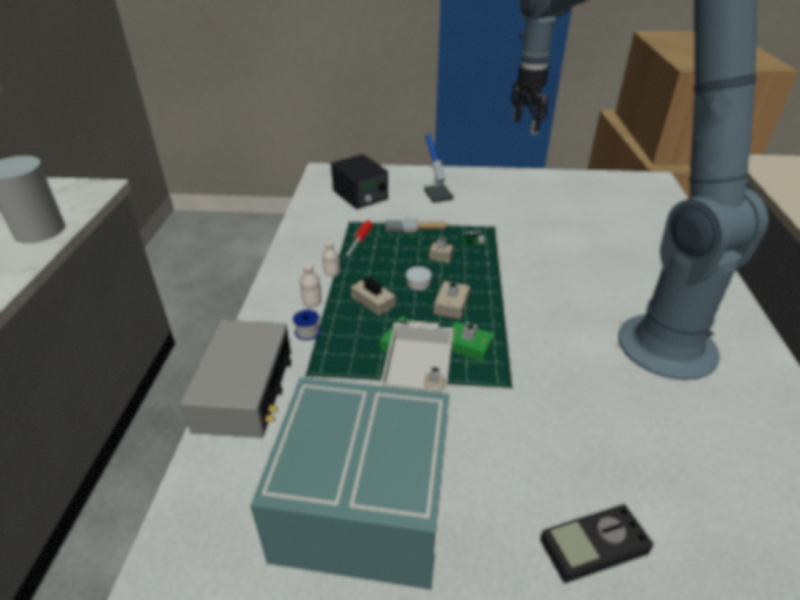

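View pics/top0.png

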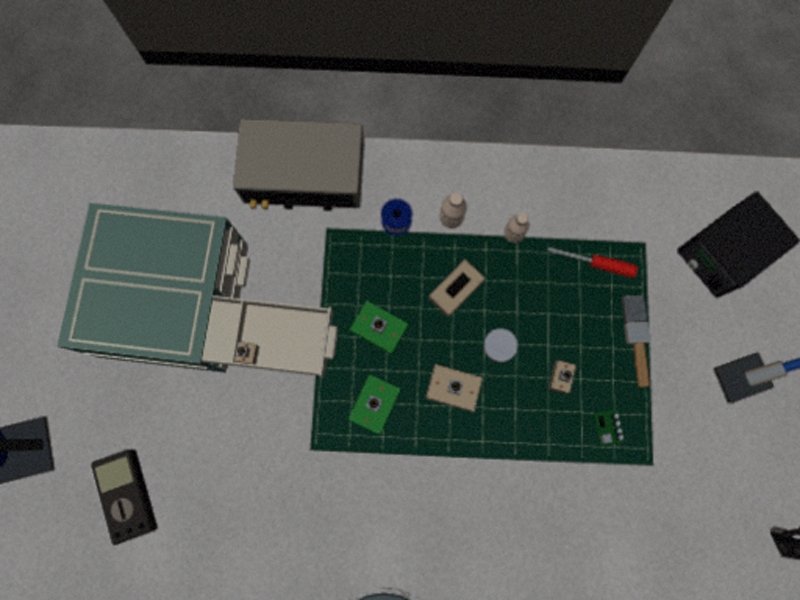

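The side view shows the three beige modules on the mat, green decoys next to the drawer, and the drawer open towards the mat. In the top view (800x600) the amplifier is at (457,287), the tuner at (455,388), the filter at (563,376), the drawer spans x 205–335 and y 300–375, and the oscillator is at (245,352). Next I'll take averaged frames, segment them, and view zoomed crops.

```bash
cat > h.py <<'E'
import numpy as np, cv2
from rig import env, gripper_to, solver, cams, sign_off, status
def avg(name,n=4): return np.mean([cams.camera(name).astype(np.float32) for _ in range(n)],0).astype(np.uint8)
def cal(name):
    c=cams.get_calibration(name); c['f']=192/np.tan(np.radians(c['vertical_fov'])/2); return c
def ray(name,uv):
    c=cal(name); d=(np.atleast_2d(np.asarray(uv,float))-[c['cx'],c['cy']])/c['f']
    u=d.copy()
    for _ in range(20): u=d/(1+c['k1']*(u**2).sum(1,keepdims=True))
    return -c['R'].T@c['t'], np.c_[u,np.ones(len(u))]@c['R']
def toplane(name,uv,z):
    o,d=ray(name,uv); return (o+d*((z-o[2])/d[:,2:]))[:,:2]
def proj(name,X):
    c=cal(name); p=np.atleast_2d(X)@c['R'].T+c['t']; u=p[:,:2]/p[:,2:]
    return u*(1+c['k1']*(u**2).sum(1,keepdims=True))*c['f']+[c['cx'],c['cy']]
E
python3 - <<'E'
from h import *
t=avg("top");s=avg("side"); cv2.imwrite("pics/t1.png",t); cv2.imwrite("pics/s1.png",s)
for n in("top","side"): print(ray(n,[0,0])[0])
a=cv2.resize(t[180:260,125:222],None,fx=8,fy=8,interpolation=cv2.INTER_CUBIC)
cv2.imwrite("pics/t1d.png",a[:600,:800])
b=cv2.resize(t[160:270,260:385],None,fx=6,fy=5.4,interpolation=cv2.INTER_CUBIC); cv2.imwrite("pics/t1m.png",b)
m=cv2.inRange(cv2.cvtColor(t,cv2.COLOR_BGR2HSV),(5,30,90),(30,160,255))
n,l,st,ce=cv2.connectedComponentsWithStats(m)
for i in range(1,n):
    if st[i,4]>60: print(st[i],ce[i])
for p in [(292,183),(285,188),(278,245),(286,252),(360,237),(320,220),(180,215),(157,225),(212,215),(270,220),(300,240)]: print(p,t[p[1],p[0]])
E
```

```text
[ 0.36893334 -0.00900475  1.19336849]
[0.50098487 0.95081994 0.84587527]
[ 150   77   81   46 3042] [190.66239316  99.14201183]
[282 124  15  20 177] [288.42372881 132.24293785]
[323 137  15  15 150] [330.06666667 144.        ]
[144 156   8  20  68] [148.13235294 163.98529412]
[275 167  35  34 437] [291.94050343 183.86727689]
[ 132  190   79   50 2320] [174.71939655 214.17974138]
[406 219   9  28 174] [410.17241379 232.77011494]
[353 231  15  20 157] [359.40764331 240.67515924]
[273 233  35  30 625] [290.4128 247.7504]
[ 61 293  23  22 279] [ 72.41577061 303.41218638]
(292, 183) [13  9 12]
(285, 188) [ 94 113 126]
(278, 245) [ 94 115 132]
(286, 252) [101 122 136]
(360, 237) [106 104 101]
(320, 220) [138 129 125]
(180, 215) [136 148 154]
(157, 225) [71 71 72]
(212, 215) [135 148 155]
(270, 220) [31 41 13]
(300, 240) [ 98 116 128]
```

View pics/t1d.png

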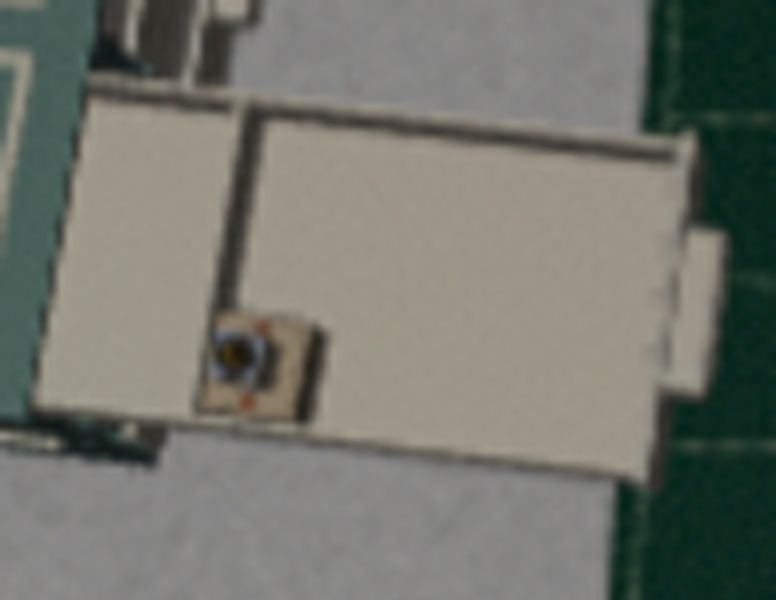

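View pics/t1m.png

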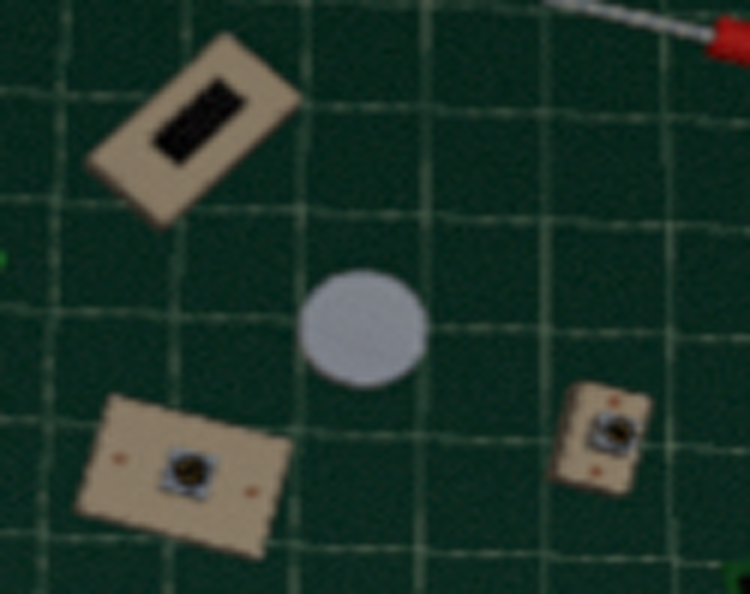

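Drawer crop: the rim corners, pull edge, cross wall and oscillator are clear. Module crop: the amplifier, tuner and filter top faces have clean corners. Now I'll cast these corners onto their planes and check them against contour rectangles.

```bash
cat > est.py <<'E'
from h import *
def crop(P,s,off): return (np.array(P,float)+.5)/np.array(s)-.5+np.array(off)
def fit(model,w):  # rigid 2D fit
    mc,wc=model.mean(0),w.mean(0); U,_,V=np.linalg.svd((model-mc).T@(w-wc))
    R=(V.T@np.diag([1,np.sign(np.linalg.det(V.T@U.T))])@U.T); t=wc-R@mc
    return t,np.arctan2(R[1,0],R[0,0]),np.linalg.norm(model@R.T+t-w,axis=1)
def rectm(a,b): return np.array([[-a,b],[a,b],[a,-b],[-a,-b]])/2000
E
python3 - <<'E'
from est import *
S=(6,5.4);O=(260,160)
picks={'amp':((97,52),[(90,158),(225,33),(300,98),(163,222)]),
'tuner':((88,62),[(112,397),(292,440),(262,553),(80,508)]),
'filter':((52,34),[(652,398),(630,492),(562,475),(580,382)])}
t=cv2.imread("pics/t1.png")
g=t[...,2].astype(int)  # red: dark on mat
sock={'amp':(200,122),'tuner':(190,470),'filter':(618,433)}
for k,(d,P) in picks.items():
    uv=crop(P,S,O); w=toplane("top",uv,.032)
    c,a,r=fit(rectm(*d),w); print(k,c.round(4),np.degrees(a).round(1),(r*1e3).round(1),'top',toplane("top",crop([sock[k]],S,O),.058).round(4))
    x0,y0=uv.min(0).astype(int)-4; x1,y1=uv.max(0).astype(int)+5
    big=cv2.resize(g[y0:y1,x0:x1].astype(np.float32),None,fx=8,fy=8,interpolation=cv2.INTER_CUBIC)
    m=(big>75).astype(np.uint8); cs=max(cv2.findContours(m,0,1)[0],key=cv2.contourArea)
    q=toplane("top",crop(cs[:,0],(8,8),(x0,y0)),.032)
    R=cv2.minAreaRect((q*1000).astype(np.float32)); print('   minrect',np.round(R,1) if 0 else R)
# drawer
S=(8,8);O=(125,180)
T=lambda P,z:toplane("top",crop(P,S,O),z)
far=T([(95,78),(400,107),(685,133)],.12); near=T([(40,410),(300,437),(600,474)],.12)
pull=T([(727,235),(708,395)],.123); pan=T([(692,135),(657,487)],.126)
cw=T([(245,105),(217,315)],.12)
f=lambda p:np.degrees(np.arctan2(*(p[0]-p[-1])[::-1]))
print('far',far.round(4).tolist(),f(far));print('near',near.round(4).tolist(),f(near))
print('pull',pull.round(4).tolist(),f(pull),'mid',pull.mean(0),np.linalg.norm(pull[0]-pull[1]))
print('panel',pan.round(4).tolist(),f(pan),'mid',pan.mean(0),np.linalg.norm(pan[0]-pan[1]));print('cw',cw.round(4).tolist(),f(cw))
osc=T([(222,313),(322,330),(300,420),(198,410)],.12); print('osc',osc.round(4).tolist(), osc.mean(0), fit(rectm(34,32),osc))
# side view of the drawer
s=cv2.imread("pics/s1.png"); cv2.imwrite("pics/s1d.png",cv2.resize(s[200:254,235:335],None,fx=8,fy=8,interpolation=cv2.INTER_CUBIC))
E
```

```text
amp [ 0.6407 -0.1052] -41.9 [2.1 0.7 1.5 1.5] top [[ 0.6376 -0.1054]]
   minrect ((640.1620483398438, -105.14506530761719), (52.79753875732422, 99.00586700439453), 48.466739654541016)
tuner [ 0.4566 -0.1064] -102.4 [1.4 1.3 1.1 1.5] top [[ 0.4568 -0.1058]]
   minrect ((455.79510498046875, -105.5162124633789), (89.68345642089844, 63.577667236328125), 77.03733825683594)
filter [ 0.4849 -0.3022] 168.5 [1.1 0.8 1.7 1.2] top [[ 0.4843 -0.3011]]
   minrect ((484.6435546875, -300.548095703125), (36.34455490112305, 53.11842346191406), 76.97360229492188)
far [[0.584, 0.3154], [0.5789, 0.2127], [0.5746, 0.1176]] 87.29275793433614
near [[0.4728, 0.3217], [0.4682, 0.2358], [0.461, 0.1374]] 86.3294535204231
pull [[0.5407, 0.1011], [0.4879, 0.1038]] -2.9181363077677767 mid [0.51430604 0.10243577] 0.052831607634383694
panel [[0.5729, 0.1145], [0.4572, 0.1179]] -1.6745950792704614 mid [0.51503885 0.11619369] 0.11577490271518937
cw [[0.5772, 0.2644], [0.5067, 0.2668]] -1.9683858869526039
osc [[0.5075, 0.2652], [0.5035, 0.2318], [0.4737, 0.2363], [0.4753, 0.27]] [0.4899997 0.2508493] (array([0.4899997, 0.2508493]), np.float64(-1.6847519126091006), array([0.00078343, 0.00057974, 0.00165339, 0.00080864]))
```

View pics/s1d.png

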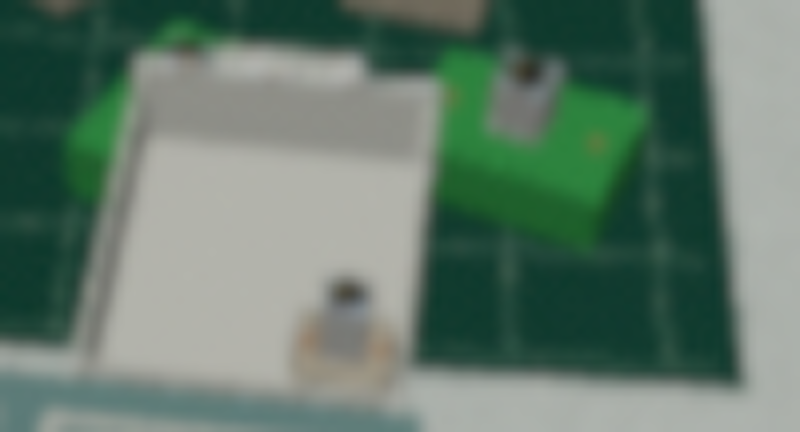

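The side crop confirms the drawer geometry and the oscillator in the near-robot inner corner. My hand picks of the pull and the walls disagree by about 3 mm, so I'll refine them with subpixel colour profiles.

```bash
python3 - <<'E'
from est import *
t=cv2.imread("pics/t1.png").astype(np.float32); rb=cv2.GaussianBlur(t[...,2]-t[...,0],(0,0),.6); L=t.mean(2)
print('far column profiles'); 
for u in (165,180,195): print(u,[(v,int(rb[v,u]),int(L[v,u])) for v in range(189,202)])
print('near')
for u in (170,185,198): print(u,[(v,int(rb[v,u]),int(L[v,u])) for v in range(229,243)])
print('panel/pull row profiles')
for v in (205,215,222,232): print(v,[(u,int(rb[v,u]),int(L[v,u])) for u in range(203,218)])
print('pull col'); 
for u in (211,213): print(u,[(v,int(L[v,u])) for v in range(204,234)])
# far edge fit by rb crossing, near by L drop
def cross(a,lo,th,up):
    for i in range(len(a)-1):
        if (a[i]<th<=a[i+1]) if up else (a[i]>=th>a[i+1]): return lo+i+(th-a[i])/(a[i+1]-a[i])
F=[(u,cross(rb[186:200,u],186,3,True)) for u in range(160,206,3)]
N=[(u,cross(rb[226:246,u],226,3,False)) for u in range(165,204,3)]
for n,P in(('far',F),('near',N)):
    P=np.array([p for p in P if p[1] is not None]); w=toplane("top",P,.12); c=np.polyfit(w[:,1],w[:,0],1); print(n,np.polyval(c,[.12,.2,.28]).round(4),90-np.degrees(np.arctan(c[0])), np.std(np.polyval(c,w[:,1])-w[:,0])*1e3)
E
```

```text
far column profiles
165 [(189, 1, 134), (190, 0, 131), (191, 2, 134), (192, 9, 139), (193, 10, 109), (194, 8, 66), (195, 12, 85), (196, 17, 133), (197, 18, 147), (198, 19, 146), (199, 19, 147), (200, 19, 147), (201, 19, 147)]
180 [(189, 1, 131), (190, 1, 130), (191, 0, 132), (192, 1, 131), (193, 3, 132), (194, 11, 141), (195, 11, 101), (196, 9, 62), (197, 14, 106), (198, 18, 140), (199, 19, 147), (200, 19, 146), (201, 19, 145)]
195 [(189, 1, 132), (190, 1, 131), (191, 1, 132), (192, 1, 133), (193, 1, 133), (194, 1, 130), (195, 5, 133), (196, 11, 126), (197, 11, 84), (198, 10, 60), (199, 15, 124), (200, 18, 146), (201, 19, 145)]
near
170 [(229, 18, 148), (230, 18, 145), (231, 18, 147), (232, 19, 149), (233, 18, 147), (234, 17, 147), (235, 11, 101), (236, 4, 106), (237, 1, 130), (238, 1, 137), (239, 1, 134), (240, 1, 134), (241, 1, 133), (242, 2, 134)]
185 [(229, 19, 146), (230, 19, 146), (231, 19, 146), (232, 19, 147), (233, 19, 146), (234, 19, 148), (235, 19, 149), (236, 17, 145), (237, 10, 95), (238, 4, 111), (239, 2, 130), (240, 1, 133), (241, 1, 132), (242, 1, 132)]
198 [(229, 19,
[... 1344 characters left out ...]
15, 147), (216, 146), (217, 147), (218, 147), (219, 147), (220, 148), (221, 146), (222, 146), (223, 146), (224, 147), (225, 147), (226, 149), (227, 147), (228, 130), (229, 78), (230, 36), (231, 22), (232, 30), (233, 25)]
213 [(204, 28), (205, 29), (206, 27), (207, 30), (208, 67), (209, 127), (210, 147), (211, 147), (212, 146), (213, 145), (214, 142), (215, 142), (216, 138), (217, 132), (218, 133), (219, 132), (220, 129), (221, 127), (222, 121), (223, 109), (224, 96), (225, 91), (226, 87), (227, 75), (228, 59), (229, 42), (230, 28), (231, 26), (232, 27), (233, 28)]
far [0.5746 0.5807 0.5869] 85.57864915842187 0.6114836891851413
near [0.4568 0.4619 0.467 ] 86.33608942540765 0.38877520333011467
```

```bash
python3 - <<'E'
from est import *
T=lambda P,z:toplane("top",P,z)
fi=T([(165,193.2),(180,195.05),(195,196.65)],.12); no=T([(170,234.65),(185,236.6),(198,238.15)],.12)
for n,w in(('far inner',fi),('near outer',no)):
    c=np.polyfit(w[:,1],w[:,0],1); print(n,w.round(4).tolist(),np.polyval(c,[.12,.2,.28]).round(4),90-np.degrees(np.arctan(c[0])))
pf=T([(214.5,215),(213.55,222)],.123); pe=T([(211,208.25),(211,228.6)],.123)
print('pull face',pf.round(4).tolist(),'ends',pe.round(4).tolist(),pe.mean(0))
# panel inner floor/dark edge: outer panel edge
po=T([(210.4,205),(206.5,232)],.126); print('panel outer',po.round(4).tolist())
# side view picks
S=(8,8);O=(235,200); U=lambda P,z:toplane("side",crop(P,S,O),z)
print('side: left wall outer',U([(135,60),(75,345)],.12).round(4).tolist(),'right outer',U([(443,80),(415,360)],.12).round(4).tolist(),'pull ends',U([(215,50),(370,60)],.123).round(4).tolist())
print('side osc sock top',U([(348,292)],.146),'top osc sock',T(crop([(237,353)],S,(125,180)),.146))
S=(800/512,)*2
for n,p,z in(('amp',(374,284),.058),('tuner',(453,286),.058),('filter',(441.5,241),.058)): print(n,toplane('side',crop([p],S,(0,0)),z).round(4))
E
```

```text
far inner [[0.577, 0.2381], [0.5739, 0.1978], [0.5715, 0.1577]] [0.5688 0.5743 0.5798] 86.05239205103982
near outer [[0.468, 0.215], [0.4649, 0.1756], [0.4625, 0.1415]] [0.4608 0.4668 0.4729] 85.69159450007075
pull face [[0.5246, 0.1025], [0.5061, 0.1037]] ends [[0.542, 0.1128], [0.4885, 0.1092]] [0.51525309 0.11102082]
panel outer [[0.55, 0.1147], [0.4789, 0.1199]]
side: left wall outer [[0.5763, 0.1138], [0.5841, 0.2624]] right outer [[0.4605, 0.1162], [0.4695, 0.2599]] pull ends [[0.5463, 0.1091], [0.4879, 0.1103]]
side osc sock top [[0.49309765 0.25565812]] top osc sock [[0.49152893 0.25252927]]
amp [[ 0.6383 -0.0934]]
tuner [[ 0.458  -0.0994]]
filter [[ 0.4875 -0.2872]]
```

Drawer frame settled: floor centre is about (0.522, 0.1945) with a 86.1° axis. The planned layout puts the amp across the front, the tuner along the far side, and the filter between the amp and the oscillator. I'll pick the tuner first.

```bash
cat > mv.py <<'E'
from h import *
from scipy.spatial.transform import Rotation as Ro
D=np.array([.5218,.1945]); A=np.radians(86.1)
EX=np.array([np.cos(A),np.sin(A)]); EY=np.array([-EX[1],EX[0]])
def dp(x,y): return D+EX*x/1000+EY*y/1000
def rv(deg):
    a=np.radians(deg); c,s=np.cos(a),np.sin(a)
    return Ro.from_matrix(np.array([[c,s,0],[s,-c,0],[0,0,-1]])).as_rotvec()
def st(m): print(m,'t',round(status.get_time_s(),2),'p',np.round(status.get_tool_pos(),4),'F',np.round(status.get_wrist_force(),1),'w',round(status.get_grip_width(),3),flush=True)
def pick(xy,deg,op,h,eff=50):
    gripper_to(op); env.move_to([*xy,.13],rv(deg)); st('above')
    env.servo_line([*xy,h],feed=.12); st('down')
    gripper_to(0.0,eff); st('grip')
    env.servo_line([*xy,.22],feed=.2); st('lift')
def place(xy,deg,h,rel,down=True):
    """h: TCP height above underside as gripped; rel: release opening"""
    env.move_to([*xy,.088+h+.055],rv(deg)); st('over')
    if not down: return
    lower(xy,h,rel)
def lower(xy,h,rel):
    z=.088+h+.004; env.servo_line([*xy,z],feed=.1); f0=status.get_wrist_force()[2]; st('near')
    while z>.088+h-.004:
        z-=.001; env.servo_line([*xy,z],feed=.03)
        if status.get_wrist_force()[2]-f0>2: break
    st('contact'); gripper_to(rel); st('open')
    env.servo_line([*xy,.23],feed=.2); st('up')
E
python3 - <<'E'
from mv import *
st('0'); gripper_to(.5,50); st('half')
pick([.4564,-.106],-12.7,.5,.035)
place(dp(27.2,-18.3),-3.9,.035,.45,down=False)
cv2.imwrite("pics/t2.png",cv2.resize(avg("top",2)[140:290,120:320],(800,600),interpolation=cv2.INTER_CUBIC)); st('e')
E
```

```text
0 t 0.6 p [ 0.2732 -0.5898  0.1917] F [-0.3  0.4  0.3] w 1.002
half t 1.09 p [ 0.2732 -0.5898  0.1917] F [0.1 0.5 0.3] w 0.5
above t 3.19 p [ 0.4566 -0.1079  0.1302] F [-0.5  0.   0.9] w 0.501
down t 4.13 p [ 0.4572 -0.1062  0.0356] F [-0.2 -0.6  1.6] w 0.497
grip t 4.62 p [ 0.4565 -0.1061  0.0352] F [-0.8  0.   0.1] w -0.0
lift t 5.69 p [ 0.4553 -0.1058  0.2187] F [-0.7 -0.6 -0.1] w 0.003
over t 6.97 p [0.5424 0.218  0.1775] F [ 0.3 -1.2 -0.4] w -0.003
e t 7.08 p [0.5427 0.2176 0.1778] F [ 0.4 -0.5  0.5] w 0.002
```

View pics/t2.png

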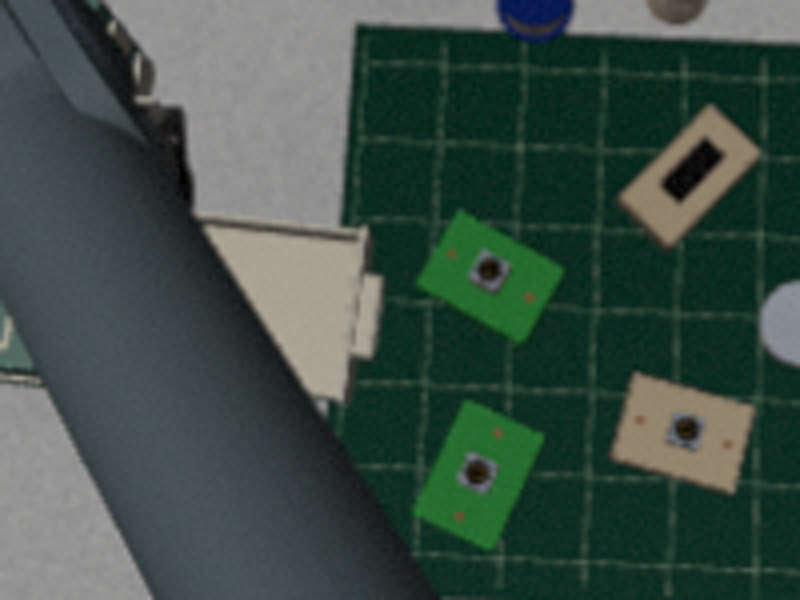

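The gripper shut completely and missed: the tuner is unmoved at crop (685,430). I'll go back above it and use both cameras to see where the fingertips are relative to the socket.

```bash
python3 - <<'E'
from mv import *
gripper_to(.4); env.move_to([.4564,-.106,.085],rv(-12.7)); env.wait(.2); st('a')
t=avg("top",2); s=avg("side",3); cv2.imwrite("pics/t3.png",t);cv2.imwrite("pics/s3.png",s)
p=status.get_tool_pos(); print(Ro.from_rotvec(status.get_orientation()).as_matrix().round(3))
print('side proj tcp',proj('side',p),'socket top',proj('side',[[.4564,-.106,.058]]),'box corners',proj('side',np.c_[[.4564,-.106]+rectm(88,62)@np.array([[np.cos(1.349),np.sin(1.349)],[-np.sin(1.349),np.cos(1.349)]]) ,[.032]*4]) if 0 else '')
s0=cv2.imread('pics/s1.png')
c=proj('side',p)[0].astype(int); x0,y0=c-[40,50]
a=np.hstack([cv2.resize(i[y0:y0+75,x0:x0+80],(400,375),interpolation=cv2.INTER_CUBIC) for i in(s,s0)])
for j,X in enumerate([p,[.4564,-.106,.058]]):
    q=(proj('side',X)[0]-[x0,y0]+.5)*5-.5; cv2.drawMarker(a,tuple(np.round(q+[400*j,0]).astype(int).tolist()),(0,0,255),0,12)
cv2.imwrite("pics/s3c.png",a); print(x0,y0)
E
```

```text
a t 9.02 p [ 0.4575 -0.1046  0.0855] F [-0.7  0.4  0.6] w 0.401
[[ 0.976 -0.219  0.   ]
 [-0.219 -0.976  0.   ]
 [ 0.    -0.    -1.   ]]
side proj tcp [[290.59683331 175.68606197]] socket top [[290.19972174 181.7731471 ]] box corners 
250 125
```

View pics/s3c.png

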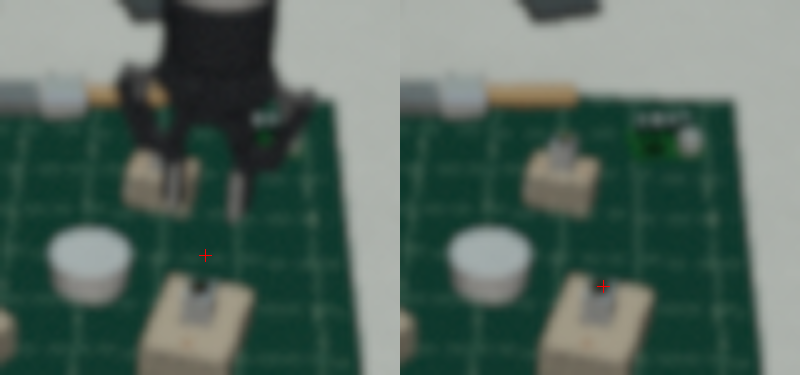

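Side view: the socket reprojects exactly, so the localisation is right. The fingertips are at crop (178–237, 205–218), about 8 raw pixels above the projected TCP, so they are 20–30 mm higher or offset in y. I'll check the top view.

```bash
python3 - <<'E'
from mv import *
t=cv2.imread('pics/t3.png'); p=[.4575,-.1046,.0855]; c=proj('top',p)[0]; x0,y0=(c-[50,38]).astype(int)
a=cv2.resize(t[y0:y0+75,x0:x0+100],(800,600),interpolation=cv2.INTER_CUBIC)
q=(c-[x0,y0]+.5)*8-.5; cv2.drawMarker(a,tuple(np.round(q).astype(int).tolist()),(0,0,255),0,12)
cv2.imwrite('pics/t3c.png',a); print(x0,y0,q)
# side: tips at crop (178,208),(237,217) -> rays at various z
for P in [(172,208),(237,217)]:
    uv=crop=(np.array([P])+.5)/5-.5+[250,125]
    for z in (.0855,.1,.115,.13): print(P,z,toplane('side',uv,z).round(4))
E
```

```text
241 207 [409.11602602 312.23335851]
(172, 208) 0.0855 [[ 0.4806 -0.1624]]
(172, 208) 0.1 [[ 0.481  -0.1411]]
(172, 208) 0.115 [[ 0.4814 -0.1192]]
(172, 208) 0.13 [[ 0.4818 -0.0972]]
(237, 217) 0.0855 [[ 0.4336 -0.1543]]
(237, 217) 0.1 [[ 0.4349 -0.1332]]
(237, 217) 0.115 [[ 0.4362 -0.1114]]
(237, 217) 0.13 [[ 0.4375 -0.0896]]
```

View pics/t3c.png

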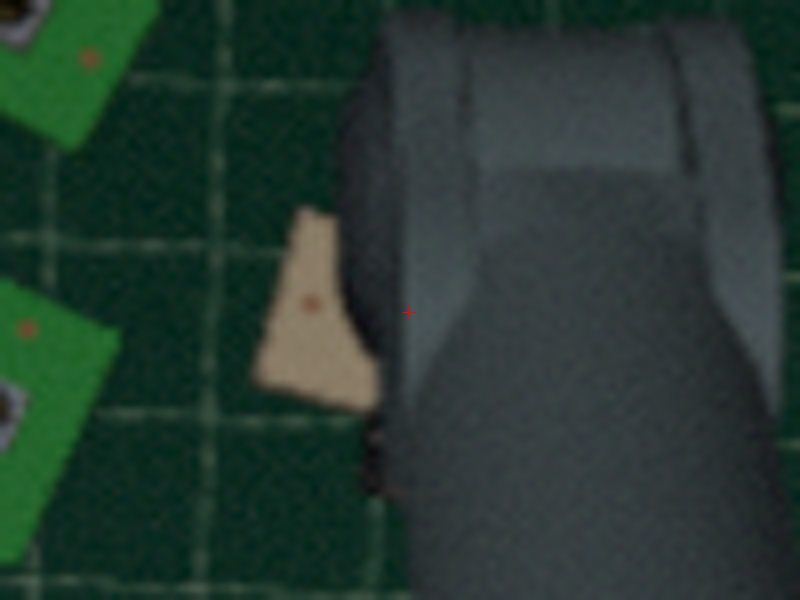

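```bash
python3 - <<'E'
from mv import *
k=800/512
for dz in(0,.03,.073,.1): print(dz,'top',proj('top',[.2732,-.5898,.192+dz])*k,'side',proj('side',[.2732,-.5898,.192+dz])*k)
for z in(.0855,.12,.1585,.19): print(z,(proj('side',[.4575,-.1046,z])-[250,125]+.5)*5-.5)
a=cv2.resize(cv2.imread('pics/side0raw.png')[30:105,300:380],(640,600),interpolation=cv2.INTER_CUBIC)
b=cv2.resize(cv2.imread('pics/top0raw.png')[310:384,482:512],(160,395),interpolation=cv2.INTER_CUBIC)
o=np.zeros((600,800,3),np.uint8); o[:,:640]=a; o[:395,640:]=b; cv2.imwrite('pics/c0.png',o)
print((proj('side',[.2732,-.5898,.192])-[300,30])*8,(proj('top',[.2732,-.5898,.192])-[482,310])*5.33+[640,0])
E
```

```text
0 top [[780.28563925 515.21718078]] side [[523.0392421  143.89437974]]
0.03 top [[792.0292826  517.63706168]] side [[524.51072609 133.47537962]]
0.073 top [[810.14879346 521.36152329]] side [[526.68216156 118.10353524]]
0.1 top [[822.38241017 523.86971133]] side [[528.08468425 108.17696294]]
0.0855 [[203.72950789 255.73708473]]
0.12 [[206.68264796 215.37177192]]
0.1585 [[210.09831273 168.69587906]]
0.19 [[212.99222411 129.15950837]]
[[277.96091955 496.73922429]] [[732.65037262 105.20884709]]
```

View pics/c0.png

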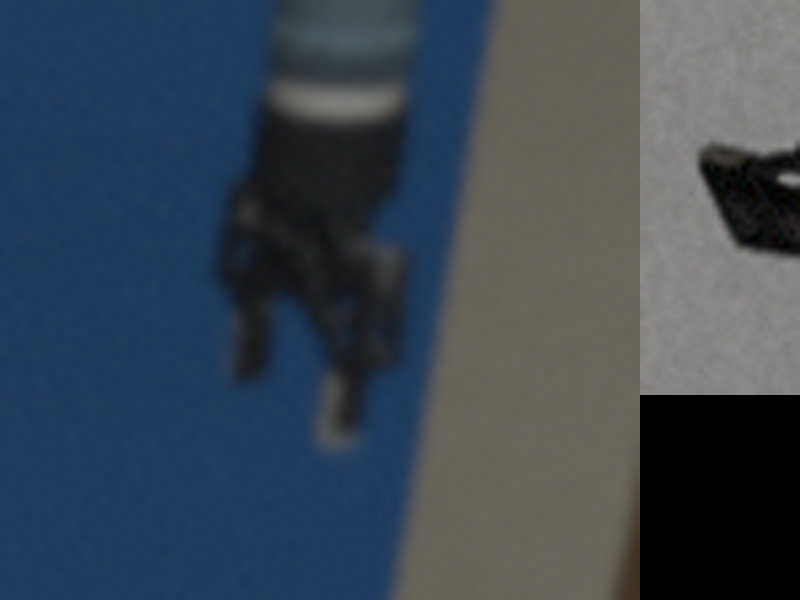

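Start-pose views: the tips sit about 36 mm (allowing for the swing) above the projected TCP. Together with the last pair, this means the real fingertips are about 30 mm short of the reported TCP. I'll measure it by a guarded touch on the tuner's box top, then back off and grip.

```bash
cat >> mv.py <<'E'
def touch_pick(xy,deg,op,z0,back=.005,eff=50,zmin=-.02):
    gripper_to(op); env.move_to([*xy,.085],rv(deg)); env.servo_line([*xy,z0],feed=.12); env.wait(.1)
    f0=np.mean([status.get_wrist_force()[2] for _ in range(5)]); z=z0; st('z0')
    while z>zmin:
        z-=.0015; env.servo_line([*xy,z],feed=.03); f=status.get_wrist_force()[2]-f0
        if f>3:
            env.wait(.02); f=status.get_wrist_force()[2]-f0
            if f>2.5: break
    st('touch'); z+=back; env.servo_line([*xy,z],feed=.05)
    gripper_to(0.0,eff); st('grip'); return z
E
python3 - <<'E'
from mv import *
z=touch_pick([.4564,-.106],-12.7,.5,.014); print('z',z)
if status.get_grip_width()>.15: env.servo_line([.4564,-.106,.2],feed=.2); st('lift')
E
```

```text
z0 t 10.61 p [ 0.4575 -0.1062  0.0149] F [-0.2  0.4  0.6] w 0.501
touch t 14.62 p [ 0.4567 -0.1061 -0.0094] F [-2.   0.6  4.3] w 0.498
grip t 15.18 p [ 0.4566 -0.1061 -0.005 ] F [ 0.1 -0.4  0.8] w 0.245
z -0.004999999999999997
lift t 16.36 p [ 0.4549 -0.1057  0.1984] F [ 0.2  0.8 -3.3] w 0.249
```

The tuner is held (w 0.245 ≈ 21 mm) and the fingertip offset is confirmed. Placing it now.

```bash
python3 - <<'E'
from mv import *
xy=dp(27.2,-18.3)
env.move_to([*xy,.165],rv(-3.9)); st('over')
lower(xy,-.005,.45)
P=[.640,-.105]; gripper_to(.8); env.move_to([*P,.1],rv(-41.7)); st('amp above')
t=avg("top",3); cv2.imwrite('pics/t4.png',t); cv2.imwrite('pics/t4d.png',cv2.resize(t[180:255,125:225],(800,600),interpolation=cv2.INTER_CUBIC))
E
```

```text
over t 17.64 p [0.5424 0.2178 0.1643] F [ 0.2 -0.2 -3.3] w 0.243
near t 18.57 p [0.5425 0.221  0.0876] F [ 0.7  0.6 -3. ] w 0.246
contact t 19.82 p [0.5422 0.2205 0.083 ] F [-1.6 -1.   6.3] w 0.247
open t 20.13 p [0.542  0.2205 0.0818] F [ 0.5 -0.3  0.5] w 0.447
up t 21.02 p [0.5411 0.2196 0.2286] F [0.7 0.5 0.1] w 0.452
amp above t 22.79 p [ 0.6409 -0.101   0.1013] F [0.1 0.1 0.3] w 0.8
```

View pics/t4d.png

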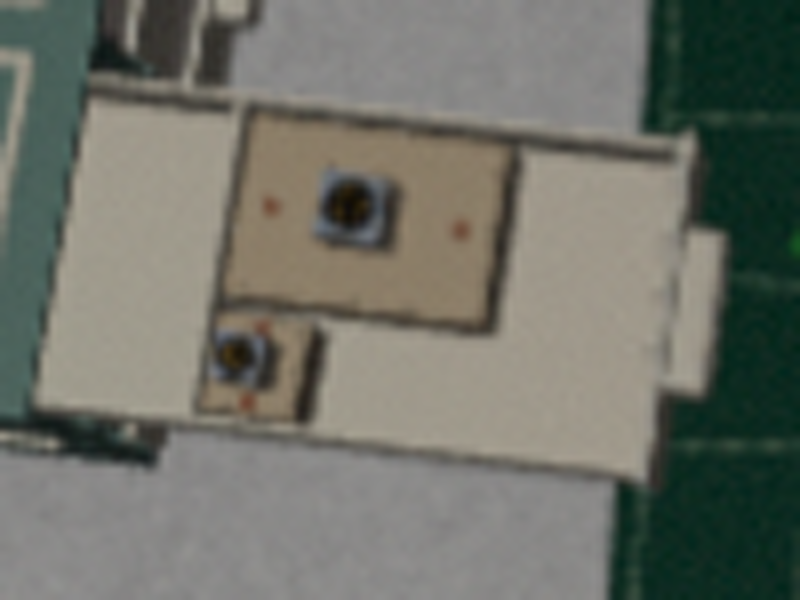

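The tuner sits flat against the far inner corner, clear of the oscillator, and the drawer is unmoved (pull edge still ~725,235). I'll compute its actual edge, then grip the amp.

```bash
python3 - <<'E'
from mv import *
from est import *
w=toplane('top',crop([(250,110),(518,147),(492,325),(224,300)],(8,8),(125,180)),.12)
d=(w-D)*1e3; print('corners drawer frame',np.c_[d@EX,d@EY].round(1).tolist())
c,a,r=fit(rectm(88,62),w); e=(c-D)*1e3; print('tuner',e@EX,e@EY,np.degrees(a)-86.1,r*1e3)
s=(toplane('top',crop([(352,208)],(8,8),(125,180)),.146)[0]-D)*1e3; print('sock',s@EX,s@EY)
P=[.640,-.105]; env.servo_line([*P,-.0075],feed=.12); st('down'); gripper_to(0.,60); st('grip')
if status.get_grip_width()>.4: env.servo_line([*P,.18],feed=.2); st('lift'); env.move_to([*dp(-45,0),.165],rv(-3.9)); st('over')
E
```

```text
corners drawer frame [[71.6, -49.0], [-18.9, -46.9], [-19.1, 12.7], [69.6, 14.8]]
tuner 25.79379329241006 -17.094300013299343 -179.68842923278348 [1.97171206 1.66767232 1.19285163 0.64740514]
sock 26.632545798620054 -16.475038625818108
down t 23.99 p [ 0.6411 -0.1049 -0.0065] F [0.1 0.3 0.3] w 0.803
grip t 24.33 p [ 0.6415 -0.1052 -0.006 ] F [ 0.4 -0.2  4.8] w 0.503
lift t 25.43 p [ 0.6383 -0.1051  0.1778] F [-0.7  0.  -2.4] w 0.499
over t 26.52 p [0.5206 0.1468 0.165 ] F [ 0.5 -1.1 -3.4] w 0.5
```

```bash
python3 - <<'E'
from mv import *
xy=dp(-46.2,-.5); h=-.0070
env.servo_line([*xy,.165],feed=.05); f0=status.get_wrist_force(); ok=True
for b in (.040,.033,.025,.014,.004):
    env.servo_line([*xy,.088+h+b],feed=.08); f=status.get_wrist_force()-f0
    if np.abs(f).max()>6: st('early %g'%b); ok=False; break
if ok: lower(xy,h,.72); gripper_to(.45); env.move_to([.4847,-.3014,.1],rv(77.5)); st('filter above')
t=avg("top",3); cv2.imwrite('pics/t5.png',t); cv2.imwrite('pics/t5d.png',cv2.resize(t[180:255,125:225],(800,600),interpolation=cv2.INTER_CUBIC))
E
```

```text
near t 28.77 p [0.5194 0.1485 0.0853] F [ 0.3 -0.6 -2.5] w 0.502
contact t 29.77 p [0.5193 0.1485 0.082 ] F [-3.2 -1.4  6.1] w 0.502
open t 30.1 p [0.5194 0.1485 0.081 ] F [0.1 1.  0. ] w 0.718
up t 30.99 p [0.5183 0.1478 0.2288] F [ 1.   1.  -0.6] w 0.72
filter above t 33.12 p [ 0.4856 -0.3004  0.1005] F [-0.1 -0.4 -0.4] w 0.454
```

View pics/t5d.png

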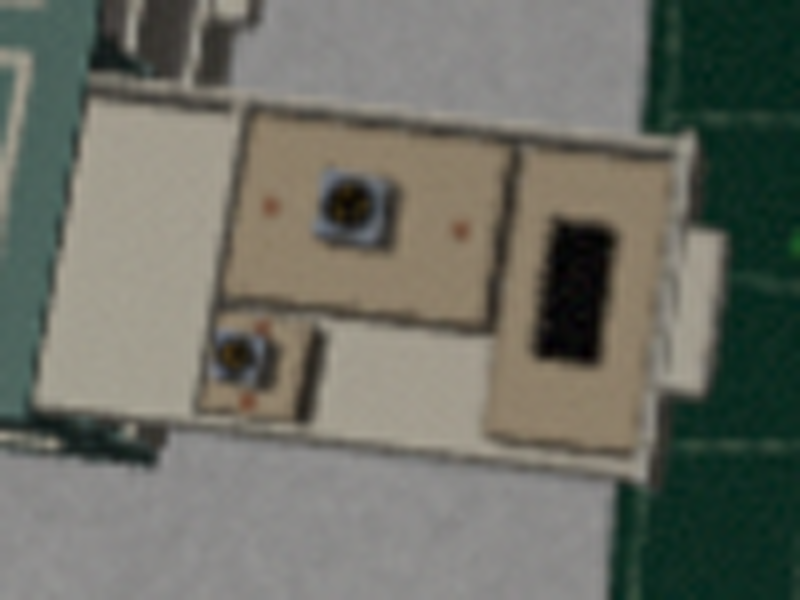

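The amp fits cleanly at the front. The filter slot is bounded by the oscillator edge (~311,372), amp edge (~489,385), tuner edge (~400,318) and near wall inner (~400,437), so its centre is about (400,378). Picking the filter into it.

```bash
python3 - <<'E'
from mv import *
from est import *
c=lambda P:toplane('top',crop([P],(8,8),(125,180)),.12)[0]
T=c((400,378)); loc=lambda w:((w-D)*1e3@EX).round(1).tolist().__class__ and (round((w-D)@EX*1e3,1),round((w-D)@EY*1e3,1))
print([loc(c(p)) for p in((400,378),(311,372),(489,385),(400,318),(400,437))])
P=[.4847,-.3014]; env.servo_line([*P,-.005],feed=.12); st('down'); gripper_to(0.,50); st('grip')
assert status.get_grip_width()>.1
env.servo_line([*P,.17],feed=.2); st('lift')
xy=.5*T+.5*dp(9.5,32.3); print(loc(xy))
env.move_to([*xy,.165],rv(-3.9)); st('over'); env.wait(.1)
f0=status.get_wrist_force(); ok=True; h=-.005
for b in (.040,.033,.025,.014,.004):
    env.servo_line([*xy,.088+h+b],feed=.08); f=status.get_wrist_force()-f0
    if np.abs(f).max()>6: st('early %g'%b); ok=False; break
if ok: lower(xy,h,.38); gripper_to(0.); env.move_to([*(dp(-73.5-18-60,0)),.20],rv(86.1)); st('clear')
t=avg("top",2); cv2.imwrite('pics/t6.png',t); cv2.imwrite('pics/t6d.png',cv2.resize(t[180:255,125:225],(800,600),interpolation=cv2.INTER_CUBIC))
E
```

```text
[(np.float64(8.2), np.float64(33.5)), (np.float64(37.4), np.float64(34.9)), (np.float64(-21.1), np.float64(32.3)), (np.float64(11.2), np.float64(14.0)), (np.float64(5.2), np.float64(52.5))]
down t 34.3 p [ 0.4857 -0.3017 -0.0042] F [0.7 0.2 0.9] w 0.452
grip t 34.61 p [ 0.4858 -0.3018 -0.0039] F [ 0.9 -0.4  2.8] w 0.199
lift t 35.63 p [ 0.4832 -0.3011  0.1684] F [ 0.1 -0.  -2. ] w 0.201
(np.float64(8.8), np.float64(32.9))
over t 37.64 p [0.49   0.2045 0.1646] F [ 0.3 -0.7 -1.3] w 0.2
near t 39.73 p [0.4898 0.2057 0.0873] F [ 0.1  0.4 -1.4] w 0.197
contact t 40.73 p [0.4899 0.2057 0.084 ] F [-1.5 -1.8  5.9] w 0.201
open t 41.02 p [0.4896 0.2056 0.0829] F [-0.1 -1.  -0.1] w 0.381
up t 41.91 p [0.4888 0.2048 0.2288] F [0.  0.4 0.2] w 0.379
clear t 43.8 p [0.5115 0.0438 0.2001] F [-0.2 -0.1 -0.3] w -0.002
```

View pics/t6d.png

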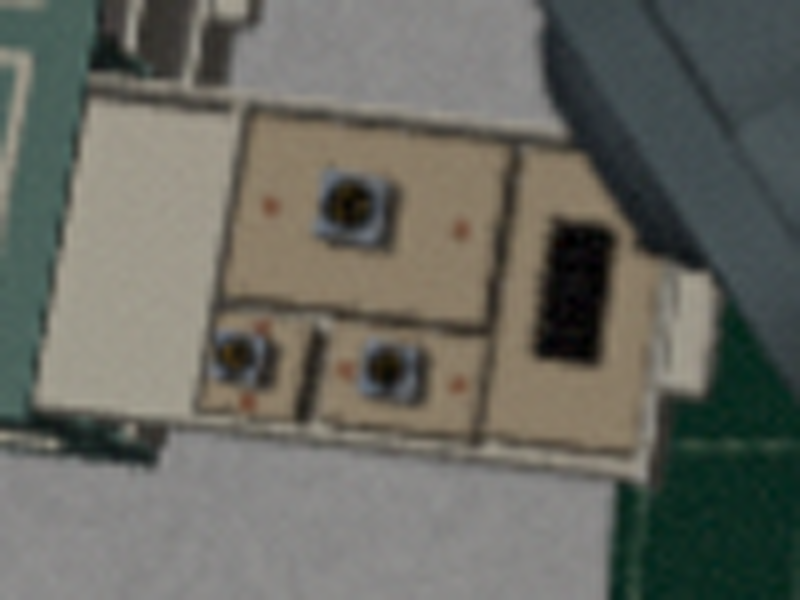

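All four lie in one layer, with visible gaps, and the pull is still at (~715,270). Now I'll push the drawer shut, using closed fingers flat against the pull, guarded by force.

```bash
python3 - <<'E'
from mv import *
Z=.068; P=lambda x:[*dp(x,0),Z]
env.servo_line([*dp(-128,0),.2],rotation=rv(-3.9),feed=.1)
env.servo_line(P(-128),feed=.15); env.wait(.1); f0=np.mean([status.get_wrist_force()[:2] for _ in range(5)],0); st('ready')
react=lambda:-(status.get_wrist_force()[:2]-f0)@EX
x=-128; hist=[]; stop=False
def go(dx,feed,lim):
    global x
    x+=dx; env.servo_line(P(x),feed=feed); r=react(); hist.append((round(x,1),round(float(r),1)))
    if r>lim:
        env.wait(.05); return react()>lim
    return False
go(18,.05,9)
while x<54 and not stop: stop=go(20,.07,9)
while x<110 and not stop and status.get_time_s()<60: stop=go(4,.03,8)
print(hist); st('end'); print(stop)
cv2.imwrite('pics/t7.png',avg('top',2)); 
E
```

```text
ready t 46.75 p [0.5143 0.067  0.0692] F [ 1.1 -0.1 -0.6] w 0.002
[(-110, -0.0), (-90, 0.5), (-70, 0.3), (-50, -0.1), (-30, -0.3), (-10, -0.2), (10, 0.0), (30, 0.6), (50, -0.5), (70, -0.4), (74, 1.0), (78, 1.4), (82, 0.8), (86, 0.6), (90, 6.1), (94, 11.9)]
end t 52.91 p [0.5277 0.2824 0.0679] F [ -3.8 -10.8   9.4] w 0.0
True
```

```bash
python3 - <<'E'
from mv import *
from est import *
env.servo_line([*dp(60,0),.068],feed=.12); env.servo_line([*dp(10,0),.22],feed=.25); env.move_to([.42,-.25,.3],rv(-30)); st('clear')
t=avg('top',4); cv2.imwrite('pics/t8.png',t); L=cv2.GaussianBlur(t.mean(2),(0,0),.5)
# rows predicted for pulls: z=.123, ours at y_d=0, neighbour ~ -120 across
for yd in (-135,-122,-110,-15,0,15):
    best=[]
    xs=np.arange(60,130,1.); uv=proj('top',np.array([[*dp(x,yd),.123] for x in xs])).astype(np.float32)
    v=cv2.remap(L.astype(np.float32),uv[:,0].reshape(1,-1),uv[:,1].reshape(1,-1),cv2.INTER_CUBIC)[0]
    print(yd,[int(q) for q in v[::2]])
m=[(np.array([toplane('top',[[*p]],.123)[0]])-D)@EX for p in()]
# bystanders/other things moved? diff vs first frame on the mat
d=cv2.absdiff(cv2.GaussianBlur(t,(0,0),1),cv2.GaussianBlur(cv2.imread('pics/t1.png'),(0,0),1)).max(2)
n,l,s,c=cv2.connectedComponentsWithStats((d>25).astype(np.uint8))
print([(s[i].tolist()) for i in range(1,n) if s[i,4]>6])
E
```

```text
clear t 55.96 p [ 0.4207 -0.2484  0.2997] F [-1.   0.6  0.1] w -0.001
-135 [143, 143, 143, 142, 140, 138, 137, 137, 139, 129, 103, 73, 55, 48, 50, 56, 74, 81, 84, 104, 131, 149, 151, 153, 153, 133, 101, 127, 121, 82, 68, 61, 54, 51, 76]
-122 [142, 142, 142, 142, 143, 137, 119, 95, 87, 110, 142, 150, 155, 154, 146, 115, 85, 77, 88, 110, 135, 149, 151, 154, 151, 138, 110, 118, 120, 84, 67, 60, 58, 52, 70]
-110 [140, 140, 140, 142, 141, 130, 110, 89, 92, 118, 139, 151, 154, 152, 141, 126, 105, 82, 80, 107, 141, 149, 153, 153, 150, 138, 126, 122, 116, 88, 67, 61, 58, 56, 69]
-15 [137, 139, 139, 138, 137, 138, 139, 133, 127, 123, 111, 103, 102, 102, 98, 101, 102, 80, 74, 103, 142, 151, 154, 155, 153, 144, 120, 123, 140, 124, 124, 126, 114, 78, 78]
0 [143, 142, 140, 140, 139, 135, 111, 87, 90, 122, 144, 154, 155, 154, 138, 118, 99, 77, 75, 105, 141, 152, 155, 155, 152, 140, 116, 121, 138, 122, 122, 125, 111, 77, 80]
15 [139, 137, 137, 139, 140, 138, 112, 86, 89, 123, 146, 155, 155, 155, 141, 119, 100, 76, 70, 102, 144, 153, 156, 157, 152, 136, 113, 116, 133, 127, 127, 127, 115, 79, 78]
[[274, 166, 37, 37, 674], [130, 189, 87, 52, 1517], [363, 203, 127, 181, 12144], [388, 228, 14, 15, 48], [351, 230, 18, 22, 299], [272, 233, 37, 31, 801], [477, 235, 14, 11, 114], [178, 236, 16, 3, 24], [368, 239, 24, 45, 379], [385, 245, 10, 20, 99], [394, 246, 5, 11, 27], [478, 246, 12, 7, 45], [397, 262, 20, 35, 390], [393, 265, 6, 17, 42], [492, 336, 20, 23, 345]]
```

```bash
python3 - <<'E'
from h import *
t=cv2.imread('pics/t6.png');d=cv2.absdiff(cv2.GaussianBlur(t,(0,0),1),cv2.GaussianBlur(cv2.imread('pics/t1.png'),(0,0),1)).max(2)
n,l,s,c=cv2.connectedComponentsWithStats((d>25).astype(np.uint8))
print([(s[i].tolist()) for i in range(1,n) if s[i,4]>6])
sign_off(); print(status.get_time_s())
E
```

```text
[[153, 150, 175, 143, 9627], [274, 166, 37, 37, 666], [240, 205, 5, 5, 22], [270, 213, 4, 4, 10], [351, 230, 18, 22, 300], [290, 246, 3, 3, 9], [265, 291, 136, 93, 6838], [493, 336, 19, 23, 337]]
the job is handed in; nothing more can be done
the job is handed in; nothing more can be done
```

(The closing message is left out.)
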